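Check the analyser's emergency stop

ROBOT

A 6-joint arm with a two-finger parallel gripper is mounted at the origin on the work surface. World frame = base frame: x ahead of the robot, y to its left, z up, the work surface at z = 0. Lengths are in m, angles in rad, forces in N, time in s.
With the tool pointing down it reaches from about 0.25 to 0.775 m from the base axis. Payload 4 kg.
Tool frame: the origin (TCP) lies between the finger pads; the fingertips stand 14 mm ahead of it and the grasp point (between the pads) lies 5 mm behind it (nose_length is the distance from the TCP to the fingertips, in m); z points along the fingers, y is the line along which they close (so a half turn about z gives the same grasp; the last joint's range is limited). The gripper opens to 94 mm and grips with 3 to 60 N. Pads are 16 mm wide; open, the fingers measure 119 mm over their backs; the gripper's body (75 mm by 177 mm) begins 78 mm behind the grasp point.
Start: joints at [-1.413, 0.087, 1.371, -0, 1.684, -0.103], TCP at [0.142, -0.531, 0.184] pointing down, gripper open.
Joint ranges: [-3.1, 3.1], [-0.76, 2.03], [0.27, 2.55], [-1.08, 4.22], [0.17, 2.65], [-2.57, 2.57]. Speed limits (rad/s): [2.79, 2.79, 3.14, 3.14, 3.14, 3.14].

INTERFACE

Orientations are given as [roll, pitch, yaw] about the fixed x, y, z axes, in that order (R = Rz(yaw) Ry(pitch) Rx(roll)).
In Python, from bench import * gives the robot as it stands.
- The arm moves only by the tool move_arm, never from a script. Its argument "steps" is one flat list of numbers, 7 for each row, row after row: the turn, a rotation vector about the world's x, y, z in rad, then the shift along the world's x, y, z in m, then the opening, from 0 (shut) to 1 (fully open). A call has 1 to 12 rows; each row is the pose to reach, as a shift and turn from the pose commanded when the call began; what a row does not reach only later rows make up. A row lasts 1/10 s, in which the tool goes at most 50 mm and 8.59 degrees, less where a joint would pass 70% of its speed; a pose out of reach is approached as far as the arm can. A call with a gripper value outside its range is refused whole. The fingers move at their own pace and stop on an object; the grip force is fixed at half the most. Time passes only in rows, so rows that repeat a pose let the fingers close. It gives the time, the measured TCP pose, the force, the opening and the grip force at its end, in the units of the state.
- get_obs(): the state, without advancing time (a new reading comes with each control period).
- snapshot(name): name is "side" or "top" or "wrist"; returns (picture, depth): 420x560x3 uint8, red, green, blue; 420x560 float32, m along the optical axis (not along the pixel's ray), 0 where there is no reading.
- camera_model(name): a dict with "fx", "fy", "cx", "cy" (pixels), "rvec" (rotation vector, rad) and "tvec" (3), from world to camera coordinates, as OpenCV has them. Camera axes: x right, y down, z forward; pixel columns grow to the right and rows downward; lengths in m; the calibration is good to about 2 mm. The wrist camera is an equidistant fisheye: a pixel r from the principal point sees the ray r / f radians off the axis. A picture is of the moment at which its call begins: read the wrist's pose just before it. camera_model takes no time and is no camera call; for the wrist camera it gives the pose at the moment of the call.
- close_job(): hands the job in; it is judged then, once.
Trained networks look in the newest picture that a camera, given by its name, has taken for a name from the list of things; names that differ only in an ending like _2 or _b are one class to them, and where a whole thing is asked for, a point or a joint stands for the part that bears it (a point fixed in the world has none). Each returns a list of dicts, best first, with "score" (0 to 1); they miss things now and then, are a little off and sometimes report something else, mostly with a low value. They report only what shows in the picture. A call takes as long as a camera call.
- silhouettes(camera, target): "pixels" (420x560 bool, what is visible of it) and "uv" ([column, row] in pixels, amid what is visible of it).
- spot_point(camera, target): "uv" ([column, row] in pixels: a listed point, or the origin of a listed thing).
The state is a dict: "time": time; "joint_positions": joint angles; "qvel": joint speeds; "joint_torque": joint torques, N m; "tool_pos": TCP position; "ee_rot": TCP orientation; "wrist_force": force on the tool from outside, world axes, zero at the start; "wrist_torque": the same for the moment, N m; "width": finger opening in m; "finger_force": force on a finger pad.
Only numpy, scipy, OpenCV 4.12 (cv2) and the standard library are available. Lean on these libraries where they do the work, as an engineer would, in place of code of your own. Each camera call takes 0.05 s, during which the arm holds its last target. There are 200 camera calls.

TASK

Check the emergency stop beside the analyser: push the red mushroom button straight down until it latches in, then push one of its ears round clockwise (as seen from above, the way the white arrows point) until the button springs back out, and after that press the green reset button fully down and let it come up again. Use fingertip pushes only: grip nothing and never press or squeeze the stop station hard (a latching push takes about 10 N; 40 N is too much), leave the blue button alone, and do not shift any of the bottles, jars or tools standing around.

Things in the scene. Friction and masses are not known exactly. Their poses are not given: they have to be found in the camera images.
- stop_station: Fixed yellow box 120 x 120 mm and 48 mm high, on a black rubber foot 126 mm square, carrying the red mushroom stop button in the middle of its top. Origin: centre of its underside on the bench, z up. Box and all that it carries turn together in yaw. x and y run along the box sides; the button's ears lie along y.
- stop_top (a point): Centre of the top of the red mushroom button, on its turning axis: 82 mm above the bench when out, about 73 mm when latched. The crown is a disc of 64 mm diameter, flat over the middle 36 mm, with two white clockwise arrows and two red ears on either side. It moves with the button.
- ear_left (a point): Middle of the end face of the ear on the box's +y side, 52 mm from the axis, 11 mm below the crown's top. Each ear is 20 mm wide, 14 mm high (its top 4 mm below the crown's), with upright sides; latched, its underside is about 7 mm above the box. Moves with the button. Clockwise, this ear goes towards the box's +x.
- ear_right (a point): Middle of the end face of the like ear on the box's -y side, 52 mm from the axis, 11 mm below the crown's top. Clockwise, this ear goes towards the box's -x.
- stop_stem (a joint): How far the red button is pushed down, m: 0 out, end stop at 0.013. A spring pushes it up (5 N out, 9 N at the end stop); with the latch the push needed stays near 8 N until the end stop. Pushed beyond 0.009, unturned, it latches, and stays at about 0.009 when let go.
- stop_head (a joint): How far the red button is turned, rad: 0 at rest, growing clockwise as seen from above, end stop at 0.8. A weak spring (0.015 to 0.055 N m) turns it back. While latched, turning past about 0.5 frees it and it springs up by 9 mm; left alone it then turns back to 0.
- reset_box: Fixed grey box 70 x 70 x 40 mm with the green reset button in the middle of its top. Origin: centre of its underside.
- reset_button_top (a point): Centre of the flat top of the green reset button (32 mm diameter, in a black collar of 48 mm diameter), 62 mm above the bench when up. Moves with the button.
- reset_button (a joint): How far the green button is pressed, m: 0 up, 0.006 fully down (about 5 N). It springs back up.
- purge_box: Fixed grey box like the other, 70 x 70 x 40 mm, with a blue button of the same size. Origin: centre of its underside.
- purge_button (a joint): How far the blue button is pressed, m: 0 up, 0.006 fully down. Leave it alone.
- amber_bottle: Loose amber bottle, 86 mm diameter, 180 mm high, grey cap. Origin: centre of its underside.
- clear_bottle: Loose clear bottle, 80 mm diameter, 160 mm high, blue cap. Origin: centre of its underside.
- vial: Loose small vial, 23 mm diameter, 46 mm high, blue cap. Origin: centre of its underside.
- sample_jar: Loose small amber jar, 30 mm diameter, 50 mm high, white cap. Origin: centre of its underside.
- beaker: Loose glass beaker, 64 mm diameter, 85 mm high. Origin: centre of its underside.
- wrench: Loose wrench, 150 mm long, steel, lying along its x. Origin: under its middle.
- mouse: Loose black computer mouse, 100 x 58 x 30 mm. Origin: centre of its underside.

How it is judged:
On the way, in this order (a step that is already met when the one before it is completed fails the run):
1. the red button is pushed down past its latch, unturned (value of joint stop_stem above 0.0085 m and value of joint stop_head below 0.25 rad), for 0.05 s.
2. the latched button is turned clockwise (value of joint stop_head above 0.35 rad and value of joint stop_stem above 0.004 m), for 0.01 s.
3. the red button has sprung back out (value of joint stop_stem below 0.0015 m), for 0.1 s.
4. the green reset button is pressed fully down (value of joint reset_button above 0.0048 m), for 0.02 s.
At the end, for the whole second after the job is handed in: The red button is out (within 1.5 mm) and turned back to rest (within 0.1 rad), the green and blue buttons are up (within 1.5 mm) (value of joint each of stop_stem, reset_button, purge_button below 0.0015 m and value of joint stop_head below 0.1 rad); the robot touches nothing.
It fails at once if the blue button is pressed (more than 3 mm) (value of joint purge_button above 0.003 m).
It fails at once if the green button is pressed (more than 4.8 mm) while the stop button is in (value of joint reset_button above 0.0048 m and value of joint stop_stem above 0.004 m).
It fails at once if the stop station is gripped or forced (over 40 N) (contact force between stop_station and the arm above 40 N or contact force between stop_station and the fingers above 40 N).
It fails at once if a bottle, jar, vial, beaker, wrench or mouse is shifted or lifted (more than 20 mm) (distance of any of amber_bottle, clear_bottle, vial, sample_jar, beaker, wrench, mouse from where it was at the start of the episode above 0.02 m).
It also fails if it takes over 48 s, if anything falls off the work surface, if the arm or the gripper's body presses on something with over 40 N, if the wrist force passes 120 N, or if a joint passes its speed limit or range.

## Working session

There is one attempt and no reset: what is moved stays moved. The work goes in short steps, Python scripts to look and compute and a tool call to move; the robot and the scene stay as the last step left them, time stands still between calls to the robot, and variables do not carry over. Pictures are saved under pics/ and viewed, at most 10 in all, crops included, and the job is handed in when it is done.

Besides the shell and the picture viewer there is one more tool, called in YAML: its name, and indented under it one key for each argument. move_arm: Moves the arm, as the interface text tells. Its arguments: {"type":"object","properties":{"steps":{"type":"array"}},"required":["steps"]}

```bash
mkdir -p pics
cat > h.py <<'E'
from bench import *
import numpy as np, cv2
def world(cam,uv,depth=None,z=None):
    m=camera_model(cam); R=cv2.Rodrigues(np.array(m["rvec"],float))[0]; t=np.array(m["tvec"],float).ravel()
    d=np.array([(uv[0]-m["cx"])/m["fx"],(uv[1]-m["cy"])/m["fy"],1.])
    o=-R.T@t; w=R.T@d
    return o+w*(depth if z is None else (z-o[2])/w[2])
E
python3 - <<'E'
from h import *
o=get_obs(); print({k:np.round(v,3) for k,v in o.items()})
for c in("top","side"):
    p,d=snapshot(c); cv2.imwrite(f"pics/{c}1.png",p[:,:,::-1]); np.save(f"{c}d.npy",d)
    for n,z in(("stop_top",.082),("ear_left",.071),("ear_right",.071),("reset_button_top",.062),("stop_station",0),("reset_box",0),("purge_box",0)):
        for r in spot_point(c,n)[:2]: print(c,n,round(r["score"],2),np.round(r["uv"],1),np.round(world(c,r["uv"],z=z),4))
E
```

```text
{'time': np.float64(0.0), 'joint_positions': array([-1.413,  0.088,  1.372, -0.   ,  1.684, -0.103]), 'qvel': array([ 0.001, -0.   , -0.001, -0.001, -0.   ,  0.   ]), 'joint_torque': array([ 0.0000e+00, -3.4018e+01, -3.0243e+01,  7.2000e-02,  3.3000e-02,
       -0.0000e+00]), 'tool_pos': array([ 0.142, -0.531,  0.183]), 'ee_rot': array([-3.139, -0.   ,  0.261]), 'wrist_force': array([0.485, 0.48 , 0.19 ]), 'wrist_torque': array([ 0.023, -0.024,  0.021]), 'finger_force': np.float64(0.0), 'width': np.float64(0.094)}
top stop_top 0.66 [423.1 247.5] [ 0.4576 -0.3144  0.082 ]
top ear_left 0.73 [343.1 225. ] [ 0.5155 -0.1232  0.071 ]
top ear_right 0.62 [382.2 204.9] [ 0.5652 -0.2217  0.071 ]
top reset_button_top 0.42 [226.3 171.5] [0.6572 0.1714 0.062 ]
top stop_station 0.69 [354.7 217.9] [ 0.543  -0.1618  0.    ]
top reset_box 0.59 [228.8 174.1] [0.6655 0.1746 0.    ]
top reset_box 0.46 [140.8 196.6] [0.6058 0.4121 0.    ]
top purge_box 0.8 [208.9 234.3] [0.5022 0.2252 0.    ]
side stop_top 0.91 [295.1 170.9] [ 0.5504 -0.1725  0.082 ]
side ear_left 0.58 [222.3 270.2] [0.6418 0.2443 0.071 ]
side ear_right 0.54 [293.1 164.5] [ 0.5633 -0.2307  0.071 ]
side reset_button_top 0.7 [294.8 200.4] [ 0.5356 -0.053   0.062 ]
side reset_button_top 0.65 [218.7 249.5] [0.6702 0.1707 0.062 ]
side stop_station 0.75 [295.1 198.2] [ 0.5473 -0.1646  0.    ]
side reset_box 0.77 [227.2 269.7] [0.6577 0.1618 0.    ]
side purge_box 0.86 [294.6 297.4] [0.4992 0.2242 0.    ]
```

View pics/top1.png

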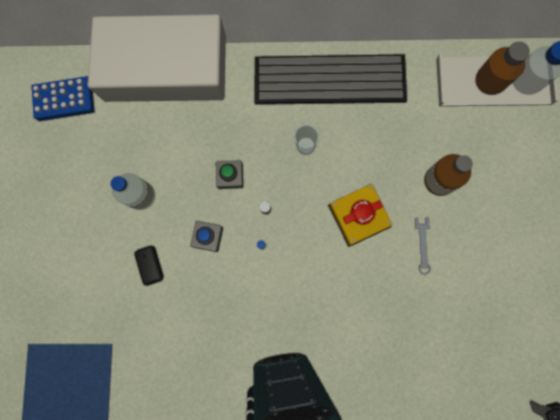

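View pics/side1.png

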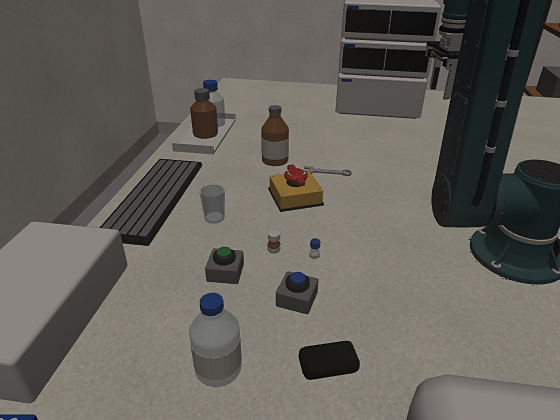

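The top view shows the yellow station at about (361,214), with ears at about (346,217) and (379,206). The green button is at (228,172) and the blue one at (205,235). Next I'll refine these with colour and depth.

```bash
cat >> h.py <<'E'
def cloud(cam,d,mask):
    m=camera_model(cam); R=cv2.Rodrigues(np.array(m["rvec"],float))[0]; t=np.array(m["tvec"],float).ravel()
    v,u=np.nonzero(mask&(d>0)); z=d[v,u]
    x=(u-m["cx"])/m["fx"];y=(v-m["cy"])/m["fy"]
    if cam=="wrist":
        r=np.hypot(x,y); k=np.where(r>1e-9,np.tan(r)/np.maximum(r,1e-9),1); x=x*k;y=y*k
    return (np.c_[x*z,y*z,z]-t)@R
def hsv(p): return [a.astype(int) for a in cv2.split(cv2.cvtColor(p,cv2.COLOR_RGB2HSV))]
def masks(p):
    h,s,v=hsv(p)
    return dict(red=((h<6)|(h>172))&(s>150)&(v>90),yellow=(h>18)&(h<32)&(s>150)&(v>90),green=(h>45)&(h<85)&(s>120)&(v>50),blue=(h>100)&(h<125)&(s>140)&(v>60))
def near(P,c,r): return P[np.hypot(*(P[:,:2]-c).T)<r]
E
python3 - <<'E'
from h import *
for c in("top","side"):
    p=cv2.imread(f"pics/{c}1.png")[:,:,::-1].copy(); d=np.load(f"{c}d.npy"); M=masks(p)
    for n,ce in(("red",(.545,-.17)),("yellow",(.545,-.17)),("green",(.66,.17)),("blue",(.5,.22))):
        P=near(cloud(c,d,M[n]),ce,.1)
        if len(P)<5: print(c,n,len(P)); continue
        q=P[P[:,2]>np.percentile(P[:,2],50)] if n!="red" else P
        (cx,cy),wh,a=cv2.minAreaRect(q[:,:2].astype(np.float32)*1000)
        print(c,n,len(P),"mean",np.round(q.mean(0),4),"rect",np.round([cx,cy,*wh,a],1),"z95",np.round(np.percentile(P[:,2],95),4))
E
```

```text
top red 420 mean [ 0.5474 -0.1708  0.0794] rect [ 546.8 -171.3   89.5   55.1   86.7] z95 0.0837
top yellow 1497 mean [ 0.5461 -0.1696  0.0491] rect [ 547.3 -171.9  117.3  116.4   24.6] z95 0.0506
top green 119 mean [0.6594 0.1689 0.0623] rect [660.4 170.   26.1  27.4  47. ] z95 0.0637
top blue 118 mean [0.4952 0.2261 0.0625] rect [494.3 226.6  27.3  26.6  12.6] z95 0.0645
side red 219 mean [ 0.548  -0.1607  0.0803] rect [ 552.3 -166.9   55.2   99.6   48.4] z95 0.0841
side yellow 602 mean [ 0.5508 -0.1514  0.0498] rect [ 546.8 -164.7  116.7  114.7   23.6] z95 0.0508
side green 21 mean [0.6634 0.1668 0.0636] rect [663.4 166.7  23.5   7.2  24.6] z95 0.0644
side blue 120 mean [0.4941 0.2307 0.0637] rect [494.8 231.8  27.2  24.   12. ] z95 0.0644
```

move_arm:
  steps: [0,0,0,0,0,0.05,0,0,0,0.16,0.405,0.36,0.05,0,0,0,0.16,0.405,0.36,0.05,0,0,0,0.16,0.405,0.36,0.05,0,0,0,0.16,0.405,0.36,0.05,0,0,0,0.16,0.405,0.36,0.05,0,0,0,0.16,0.405,0.36,0.05,0,0,0,0.16,0.405,0.36,0.05,0,0,0,0.16,0.405,0.36,0.05,0,0,0,0.16,0.405,0.36,0.05,0,0,0,0.16,0.405,0.36,0.05,0,0,0,0.16,0.405,0.36,0.05,0]

```text
time: 2.0
tool_pos: [0.5484, -0.1692, 0.2339]
ee_rot: [3.141, -0.0, 0.422]
wrist_force: [0.1, -0.1, 0.7]
width: 0.0021
finger_force: 0.0
```

```bash
cat > w.py <<'E'
from h import *
import sys
o=get_obs(); print({k:np.round(o[k],4) for k in("time","tool_pos","ee_rot","wrist_force","width")})
p,d=snapshot("wrist"); cv2.imwrite(f"pics/{sys.argv[1]}.png",p[:,:,::-1]); M=masks(p)
for n,ce in(("red",(.547,-.171)),("yellow",(.547,-.171)),("green",(.66,.17)),("blue",(.5,.22))):
    P=near(cloud("wrist",d,M[n]),ce,.1)
    if len(P)<5: print(n,len(P)); continue
    if n=="yellow":P=P[abs(P[:,2]-.049)<.006]
    (cx,cy),wh,a=cv2.minAreaRect(P[:,:2].astype(np.float32)*1000)
    print(n,len(P),"mean",np.round(P.mean(0),4),"rect",np.round([cx,cy,*wh,a],1),"z95",np.round(np.percentile(P[:,2],95),4))
    if n=="red":
        np.save("red.npy",P); e,V=np.linalg.eigh(np.cov(P[:,:2].T)); print("ear axis deg",np.degrees(np.arctan2(V[1,1],V[0,1])))
E
python3 w.py w1
```

```text
{'time': np.float64(2.0), 'tool_pos': array([ 0.5484, -0.1692,  0.2339]), 'ee_rot': array([ 3.1414e+00, -4.0000e-04,  4.2220e-01]), 'wrist_force': array([ 0.1133, -0.1089,  0.7315]), 'width': np.float64(0.0021)}
red 2473 mean [ 0.5547 -0.1629  0.078 ] rect [ 553.4 -163.4   59.5   96.3   51.6] z95 0.0812
ear axis deg 115.0308284284856
yellow 5540 mean [ 0.5586 -0.1615  0.0462] rect [ 553.6 -163.5  116.7  117.5   24.8] z95 0.0475
green 267 mean [0.6617 0.1788 0.0614] rect [670.3 203.8  83.9  29.5  71.5] z95 0.0635
blue 201 mean [0.4972 0.2338 0.0617] rect [496.  245.3  28.4  51.9   6.3] z95 0.063
```

View pics/w1.png

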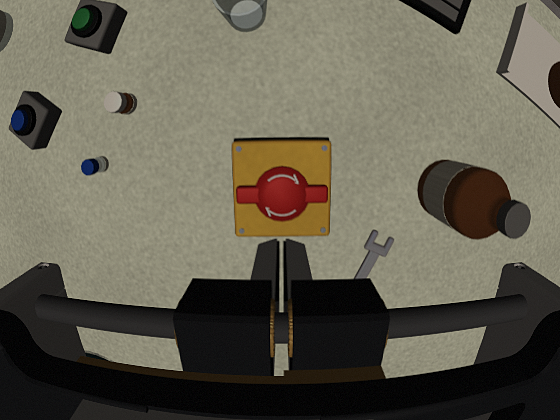

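Run:
```python
from h import *
m=camera_model("wrist"); R=cv2.Rodrigues(np.array(m["rvec"],float))[0]; print(m, "cam pos",-R.T@np.ravel(m["tvec"]),"axis",R[2])
p=cv2.imread("pics/w1.png")[:,:,::-1].copy(); M=masks(p)
for n in("red","yellow"):
    v,u=np.nonzero(M[n]); print(n,cv2.minAreaRect(np.c_[u,v].astype(np.float32)))
# top-camera calibration: project both candidates
m=camera_model("top")
for c in((.547,-.1715,.049),(.5535,-.1635,.049)):
    print(cv2.projectPoints(np.array([c]),np.array(m["rvec"],float),np.array(m["tvec"],float),np.array([[m["fx"],0,m["cx"]],[0,m["fy"],m["cy"]],[0,0,1.]]),None)[0])
p,d=snapshot("top")
cv2.imwrite("pics/top2.png",cv2.resize(p[130:300,250:450,::-1],None,fx=4,fy=3.5))
M=masks(p); v,u=np.nonzero(M["yellow"]&(np.arange(560)[None]>300)&(np.arange(560)[None]<420)); print("top yellow", len(u), cv2.minAreaRect(np.c_[u,v].astype(np.float32)) if len(u) else 0)
```

```text
{'fx': 325.19226210127806, 'fy': 325.19226210127806, 'cx': 280.9360144506374, 'cy': 211.10210363350384, 'rvec': array([-2.46532138,  1.58430114,  0.19886694]), 'tvec': array([-0.37789394,  0.38517444,  0.54413845])} cam pos [ 0.6174637  -0.13507212  0.43329429] axis [-0.22193248 -0.09805159 -0.97011951]
red ((281.1119079589844, 193.70228576660156), (52.39866638183594, 85.71897888183594), 64.05770874023438)
yellow ((281.0, 188.0), (94.0, 98.0), 90.0)
[[[360.97514563 213.61351676]]]
[[[357.74001875 211.11198204]]]
top yellow 814 ((360.4000244140625, 214.30001831054688), (47.404640197753906, 46.957427978515625), 63.43495178222656)
```

The wrist view shows the button at (282,194), square to the image and laterally in line with the finger gap (281). The wrist and top estimates differ by 9 mm, so I'll check the camera's bias against the known fingertip position.

Run:
```python
from h import *
o=get_obs(); p,d=snapshot("wrist")
yy,xx=np.mgrid[:420,:560]
P=cloud("wrist",d,(xx>235)&(xx<325)&(yy>225)&(yy<300))
c,s=np.cos(o["ee_rot"][2]),np.sin(o["ee_rot"][2])
q=(P-o["tool_pos"]); L=np.c_[c*q[:,0]+s*q[:,1],-s*q[:,0]+c*q[:,1],q[:,2]]
L=L[(L[:,2]>-.05)&(L[:,2]<.05)&(abs(L[:,0])<.06)]
print(len(L)); 
for k in range(3): print("xyz"[k],np.round(np.percentile(L[:,k],[0,2,25,50,75,98,100]),4))
t=L[L[:,2]<-.005]; print("low pts",len(t),np.round([t.min(0),t.max(0)],4))
# predicted tip pixels
m=camera_model("wrist"); R=cv2.Rodrigues(np.array(m["rvec"],float))[0]; tv=np.ravel(m["tvec"])
for a in((.008,.0125,-.014),(.008,-.0125,-.014),(.008,0,-.014),(0,0,-.014)):
    w=o["tool_pos"]+[c*a[0]-s*a[1],s*a[0]+c*a[1],a[2]]; X=R@w+tv
    K=np.array([[m["fx"],0,m["cx"]],[0,m["fy"],m["cy"]],[0,0,1]])
    th=np.arctan2(np.hypot(X[0],X[1]),X[2]); print(a,m["cx"]+m["fx"]*th*X[0]/np.hypot(X[0],X[1]),m["cy"]+m["fy"]*th*X[1]/np.hypot(X[0],X[1]))
```

```text
746
x [0.0063 0.0068 0.0082 0.0085 0.0087 0.0091 0.0094]
y [-0.013  -0.0123 -0.0064 -0.0009  0.0047  0.0106  0.0112]
z [0.0201 0.023  0.0325 0.039  0.0447 0.0496 0.05  ]Traceback (most recent call last):
  File "<stdin>", line 10, in <module>
    return umr_minimum(a, axis, None, out, keepdims, initial, where)
ValueError: zero-size array to reduction operation minimum which has no identity
```

View pics/top2.png

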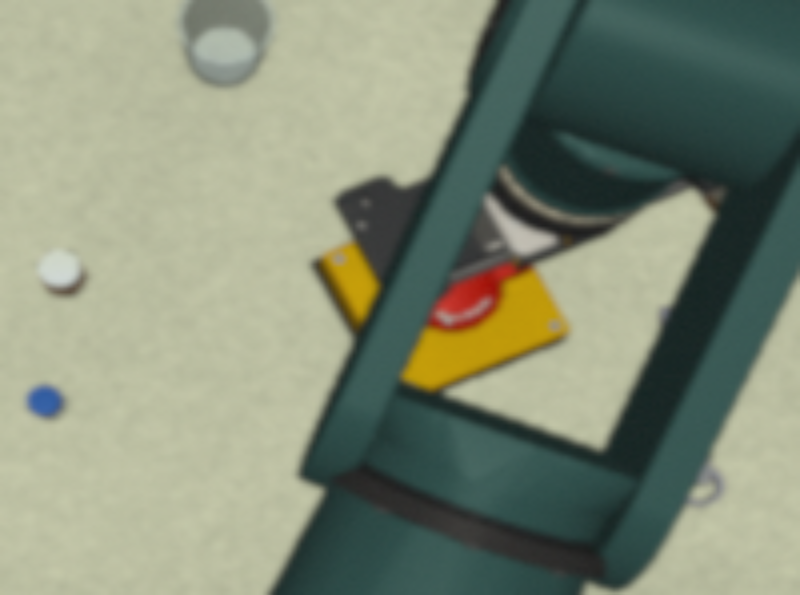

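move_arm:
  steps: [0,0,0,0.001,0,-0.05,0,0,0,0,0.001,0,-0.1,0,0,0,0,0.001,0,-0.12,0,0,0,0,0.001,0,-0.12,0,0,0,0,0.001,0,-0.12,0]

```text
time: 2.65
tool_pos: [0.5476, -0.1726, 0.1149]
ee_rot: [3.141, -0.0, 0.419]
wrist_force: [0.6, -0.2, 0.3]
width: 0.0003
finger_force: 0.0
```

```bash
python3 w.py w2
```

```text
{'time': np.float64(2.65), 'tool_pos': array([ 0.5476, -0.1726,  0.1149]), 'ee_rot': array([ 3.1406e+00, -4.0000e-04,  4.1930e-01]), 'wrist_force': array([ 0.6054, -0.2388,  0.3198]), 'width': np.float64(0.0003)}
red 4855 mean [ 0.554  -0.1676  0.0802] rect [ 549.9 -164.7   55.9  110.    32.2] z95 0.0833
ear axis deg 115.09549880885808
yellow 9612 mean [ 0.5632 -0.1638  0.0486] rect [ 549.9 -170.   117.4  119.1   24.8] z95 0.0497
green 50 mean [0.649  0.1709 0.0621] rect [648.1 171.7   6.2  23.4   6.1] z95 0.0634
blue 0
```

View pics/w2.png

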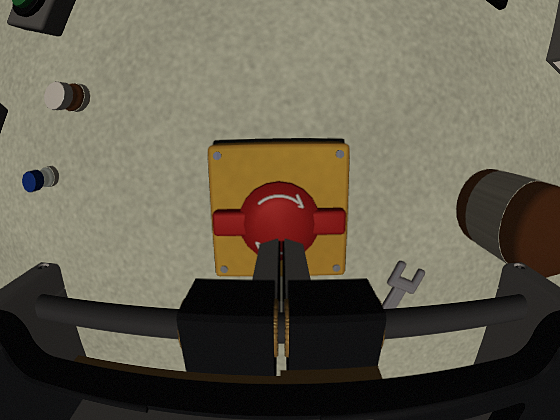

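The view shows the crown at about (280,222), with the fingertips centred laterally at 281. The estimates now agree on roughly (0.548, -0.171), so I'll press gently.

move_arm:
  steps: [0,0,0,0,0.001,-0.01,0,0,0,0,0,0.001,-0.017,0,0,0,0,0,0.001,-0.021,0,0,0,0,0,0.001,-0.024,0,0,0,0,0,0.001,-0.024,0]

```text
time: 3.2
tool_pos: [0.5475, -0.1702, 0.0893]
ee_rot: [-3.141, 0.001, 0.421]
wrist_force: [-0.1, -0.5, 0.3]
width: 0.0004
finger_force: 0.0
```

```bash
python3 w.py w3
python3 - <<'E'
from h import *
p,d=snapshot("side"); cv2.imwrite("pics/side3.png",cv2.resize(p[120:230,230:370,::-1],None,fx=5,fy=5,interpolation=cv2.INTER_CUBIC)); o=get_obs(); print(o["wrist_force"],o["tool_pos"],o["joint_torque"])
E
```

```text
{'time': np.float64(3.2), 'tool_pos': array([ 0.5475, -0.1702,  0.0893]), 'ee_rot': array([-3.1409e+00,  7.0000e-04,  4.2090e-01]), 'wrist_force': array([-0.1445, -0.4651,  0.2767]), 'width': np.float64(0.0004)}
red 5317 mean [ 0.5546 -0.1669  0.0789] rect [ 552.3 -168.3   55.2  102.2   23.5] z95 0.0823
ear axis deg 114.7017994792948
yellow 10755 mean [ 0.5671 -0.1614  0.0476] rect [ 553.5 -167.5  108.5  119.    24.4] z95 0.0487
green 0
blue 0
[-0.64997394 -0.26723465  0.37846694] [ 0.5478492  -0.17038747  0.0898905 ] [-4.95409244e-03 -3.67086089e+01 -2.91921616e+01  6.35918579e-02
 -3.32559831e-02 -2.63754919e-04]
```

View pics/side3.png

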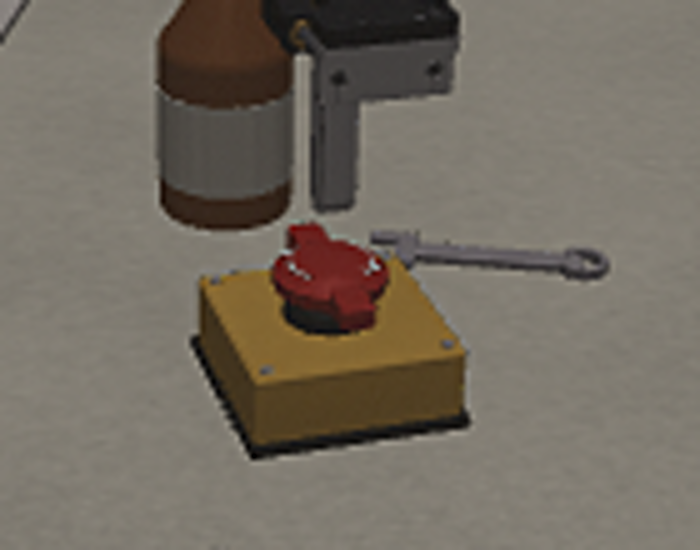

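Run:
```python
from h import *
o=get_obs();print(o["tool_pos"])
m=camera_model("side");K=np.array([[m["fx"],0,m["cx"]],[0,m["fy"],m["cy"]],[0,0,1.]])
for c in(o["tool_pos"]-[0,0,.014],o["tool_pos"],(.548,-.171,.082),(.548,-.171,.12)):
    print(np.round(c,3),cv2.projectPoints(np.array([c]),np.array(m["rvec"],float),np.array(m["tvec"],float),K,None)[0].ravel())
p,d=snapshot("side")
for uv in((296,158),(296,152),(296,172),(293,160),(299,160)): print(uv,p[uv[1],uv[0]],d[uv[1],uv[0]],world("side",uv,depth=d[uv[1],uv[0]]))
```

```text
[ 0.5478492  -0.17038747  0.0898905 ]
[ 0.548 -0.17   0.076] [295.88789741 173.3194089 ]
[ 0.548 -0.17   0.09 ] [296.02498068 168.74542327]
[ 0.548 -0.171  0.082] [295.92036758 171.22158857]
[ 0.548 -0.171  0.12 ] [296.29806355 158.6012927 ]
(296, 158) [68 65 64] 1.1582457 [ 0.54748012 -0.15872206  0.12778092]
(296, 152) [68 64 64] 1.1455364 [ 0.54761039 -0.15572461  0.14655087]
(296, 172) [108  37  32] 1.186545 [ 0.54692333 -0.16379513  0.083491  ]
(293, 160) [52 50 48] 1.167701 [ 0.55585187 -0.16326833  0.11897245]
(299, 160) [55 52 51] 1.1612539 [ 0.53944912 -0.15966006  0.12215673]
```

The fingertip stands about 35 mm above the crown, higher than the reported TCP and a 14 mm nose would put it. Two cameras agree on this, so I'll measure the offset.

Run:
```python
import bench; print([ (n,getattr(bench,n)) for n in dir(bench) if 'nose' in n.lower()], [n for n in dir(bench) if n[0]!='_'])
from h import *
o=get_obs(); print(o["tool_pos"],o["joint_positions"])
p,d=snapshot("wrist"); 
for r in range(228,262,3):
    for u in(270,):
        dd=np.zeros_like(d); dd[r,u]=d[r,u]; P=cloud("wrist",dd,dd>0); print(r,p[r,u],np.round(P,4))
p,d=snapshot("side")
for r in range(154,172): print(r,p[r,296],np.round(world("side",(296,r),depth=d[r,296]),4))
```

```text
[('nose_length', 0.014)] ['IKError', 'camera_model', 'close_job', 'get_obs', 'nose_length', 'silhouettes', 'snapshot', 'spot_point']
[ 0.54799136 -0.17043545  0.09010387] [-4.00294808e-01  1.75876058e-01  1.45866745e+00 -4.09092428e-05
  1.50663057e+00  7.49626758e-01]
228 [135  32  29] [[ 0.5521 -0.1602  0.082 ]]
231 [132  30  29] [[ 0.5496 -0.1612  0.0803]]
234 [127  26  24] [[ 0.548  -0.1619  0.0813]]
237 [127  26  24] [[ 0.5459 -0.1628  0.0808]]
240 [100  30  27] [[ 0.544  -0.1637  0.0811]]
243 [39 38 36] [[ 0.5551 -0.1601  0.1192]]
246 [41 39 38] [[ 0.5555 -0.1602  0.1249]]
249 [41 40 38] [[ 0.5555 -0.1603  0.1293]]
252 [41 40 36] [[ 0.5557 -0.1604  0.134 ]]
255 [43 42 40] [[ 0.5554 -0.1606  0.1372]]
258 [42 40 37] [[ 0.5553 -0.1608  0.1408]]
261 [42 40 39] [[ 0.5557 -0.1608  0.1454]]
154 [69 66 65] [ 0.5473 -0.1541  0.1416]
155 [69 65 64] [ 0.5473 -0.1549  0.1383]
156 [69 66 65] [ 0.5471 -0.1535  0.1361]
157 [69 66 65] [ 0.5474 -0.1572  0.1314]
158 [70 67 65] [ 0.5472 -0.156   0.1291]
159 [70 67 66] [ 0.547  -0.1551  0.1267]
160 [65 61 60] [ 0.5472 -0.1575  0.1226]
161 [46 42 42] [ 0.5475 -0.1613  0.1177]
162 [120 116 107] [ 0.5725 -0.3863  0.0009]
163 [136 130 121] [ 0.5714 -0.3777  0.0017]
164 [133 128 118] [ 0.5703 -0.3685  0.0028]
165 [130 127 118] [ 5.700e-01 -3.667e-01  2.000e-04]
166 [133 133 123] [ 0.569  -0.3584  0.0009]
167 [139 147 136] [ 0.568  -0.3509  0.0013]
168 [108  47  43] [ 0.5503 -0.1912  0.0813]
169 [102  28  27] [ 0.5496 -0.1856  0.0811]
170 [105  35  31] [ 0.5485 -0.1769  0.0826]
171 [107  37  33] [ 0.548  -0.1725  0.0819]
```

move_arm:
  steps: [0,0,0,0,0,-0.015,0,0,0,0,0,0,-0.027,0,0,0,0,0,0,-0.034,0,0,0,0,0,0,-0.037,0,0,0,0,0,0,-0.037,0]

```text
time: 3.95
tool_pos: [0.5477, -0.1704, 0.0529]
ee_rot: [-3.142, 0.0, 0.421]
wrist_force: [-0.6, 1.4, 5.6]
width: 0.0006
finger_force: 2.7
```

move_arm:
  steps: [0,0,0,0,0,-0.003,0,0,0,0,0,0,-0.006,0,0,0,0,0,0,-0.008,0,0,0,0,0,0,-0.008,0]

```text
time: 4.35
tool_pos: [0.548, -0.1705, 0.0475]
ee_rot: [3.14, -0.001, 0.421]
wrist_force: [-5.1, 1.6, 12.8]
width: 0.0008
finger_force: 6.6
```

```bash
python3 w.py w4
python3 - <<'E'
from h import *
print(np.round(get_obs()["wrist_force"],1), np.round(get_obs()["tool_pos"],4))
p,d=snapshot("wrist");P=near(cloud("wrist",d,masks(p)["red"]),(.548,-.171),.07);print(np.histogram(P[:,2],bins=np.arange(.05,.09,.002)))
p,d=snapshot("side");P=near(cloud("side",d,masks(p)["red"]),(.548,-.171),.07);print(np.percentile(P[:,2],[50,80,95]))
E
```

```text
{'time': np.float64(4.35), 'tool_pos': array([ 0.548 , -0.1705,  0.0475]), 'ee_rot': array([ 3.1405e+00, -8.0000e-04,  4.2080e-01]), 'wrist_force': array([-5.0816,  1.5857, 12.8294]), 'width': np.float64(0.0008)}
red 6051 mean [ 0.5553 -0.1664  0.0651] rect [ 553.8 -167.4   51.   101.8   25.1] z95 0.0685
ear axis deg 114.64441509150458
yellow 12646 mean [ 0.5767 -0.1568  0.0472] rect [ 551.5 -168.5  112.2  119.3   24.9] z95 0.0483
green 0
blue 0
[-4.7  1.3 13.6] [ 0.5481 -0.1705  0.0475]
(array([   0,    0,    0,    0,   24,  400, 1487, 2107, 1258,  765,    3,
          3,    6,    0,    0,    0,    0,    0,    0]), array([0.05 , 0.052, 0.054, 0.056, 0.058, 0.06 , 0.062, 0.064, 0.066,
       0.068, 0.07 , 0.072, 0.074, 0.076, 0.078, 0.08 , 0.082, 0.084,
       0.086, 0.088]))
[0.06688273 0.06929744 0.07098395]
```

move_arm:
  steps: [0,0,0,0,0,0.01,0,0,0,0,0,0,0.05,0,0,0,0,-0.025,0.018,0.055,0,0,0,0,-0.046,0.031,0.055,0,0,0,0,-0.046,0.031,0.055,0,0,0,0,-0.046,0.031,0.055,0]

```text
time: 5.1
tool_pos: [0.5016, -0.1394, 0.0991]
ee_rot: [-3.141, 0.0, 0.421]
wrist_force: [-0.0, -0.6, 0.1]
width: 0.0004
finger_force: 0.0
```

```bash
python3 w.py w5
python3 - <<'E'
from h import *
p,d=snapshot("side");P=near(cloud("side",d,masks(p)["red"]),(.548,-.171),.07);print(np.percentile(P[:,2],[50,80,95]))
E
```

```text
{'time': np.float64(5.1), 'tool_pos': array([ 0.5016, -0.1394,  0.0991]), 'ee_rot': array([-3.1415e+00,  4.0000e-04,  4.2100e-01]), 'wrist_force': array([-0.0493, -0.5649,  0.0959]), 'width': np.float64(0.0004)}
red 5859 mean [ 0.5497 -0.1674  0.0703] rect [ 555.5 -180.7   60.9  127.3   29.6] z95 0.0733
ear axis deg 114.43283705234853
yellow 12048 mean [ 0.5539 -0.1642  0.0472] rect [ 548.8 -170.4  117.5  118.2   24.8] z95 0.0483
green 0
blue 0
[0.07154046 0.07421078 0.07562215]
```

View pics/w5.png

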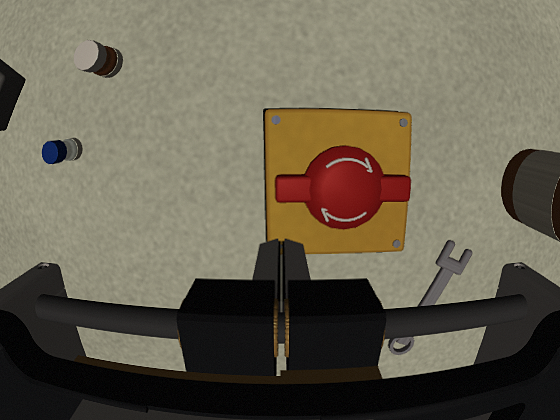

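The button is latched: its top is at 73 mm and unturned, with ears level at row 188. The left ear spans columns 276–312 and the finger centre at 281 matches r≈48 mm. Next I'll go down beside the ear.

move_arm:
  steps: [0,0,0,0,0,-0.04,0,0,0,0,0,0,-0.06,0,0,0,0,0,0,-0.068,0,0,0,0,0,0,-0.068,0,0,0,0,0,0,-0.068,0]

```text
time: 5.7
tool_pos: [0.5028, -0.1399, 0.0327]
ee_rot: [3.14, -0.001, 0.421]
wrist_force: [0.6, 0.4, -0.5]
width: 0.0006
finger_force: 0.0
```

```bash
python3 -c "
import numpy as np
a=np.radians(24.8);X=np.array([np.cos(a),np.sin(a)]);Y=np.array([-X[1],X[0]])
for t in(0,.1,.2,.3,.4,.5,.6,.68,.75):
    x=-18*np.cos(t)+48*np.sin(t);y=18*np.sin(t)+48*np.cos(t);print(t,np.round((x+30)*X+(y-48)*Y,1))"
```

```text
0 [10.9  5. ]
0.1 [14.7  8.5]
0.2 [18.8 11.6]
0.3 [23.2 14.2]
0.4 [27.8 16.4]
0.5 [32.6 18.1]
0.6 [37.6 19.3]
0.68 [41.7 20. ]
0.75 [45.2 20.2]
```

No contact. Now I'll sweep to about 0.5 rad nominal and see how it goes.

move_arm:
  steps: [0,0,0,0.011,0.005,0,0,0,0,-0.1,0.015,0.0085,0,0,0,0,-0.2,0.019,0.0115,0,0,0,0,-0.3,0.023,0.014,0,0,0,0,-0.4,0.028,0.0165,0,0,0,0,-0.4,0.028,0.0165,0,0]

```text
time: 6.3
tool_pos: [0.5316, -0.1229, 0.0334]
ee_rot: [3.14, -0.002, 0.022]
wrist_force: [-1.3, -0.0, 1.1]
width: 0.0005
finger_force: 0.5
```

```bash
python3 w.py w6
```

```text
{'time': np.float64(6.3), 'tool_pos': array([ 0.5316, -0.1229,  0.0334]), 'ee_rot': array([ 3.1405e+00, -2.5000e-03,  2.1700e-02]), 'wrist_force': array([-1.2683, -0.0421,  1.0589]), 'width': np.float64(0.0005)}
red 10634 mean [ 0.5518 -0.1661  0.0786] rect [ 548.4 -169.6   96.9   61.7   56.9] z95 0.0816
ear axis deg 84.33850100629517
yellow 14494 mean [ 0.5755 -0.1637  0.0469] rect [ 548.  -169.5  118.3  118.6   24.7] z95 0.048
green 0
blue 0
```

The button turned 0.53 rad and sprang out, with its top at 82 mm. I'll back off along the arc and lift.

move_arm:
  steps: [0,0,0.1,-0.005,-0.0025,0,0,0,0,0.2,-0.013,-0.005,0,0,0,0,0.3,-0.02,-0.01,0,0,0,0,0.4,-0.032,-0.018,0,0,0,0,0.4,-0.032,-0.018,0.02,0,0,0,0.4,-0.032,-0.018,0.06,0,0,0,0.4,-0.032,-0.018,0.1,0,0,0,0.4,-0.032,-0.018,0.14,0,0,0,0.4,-0.032,-0.018,0.14,0]

```text
time: 7.25
tool_pos: [0.5019, -0.1423, 0.1801]
ee_rot: [3.131, -0.011, 0.423]
wrist_force: [0.7, -0.2, 0.5]
width: 0.0009
finger_force: 0.0
```

```bash
python3 w.py w7
python3 - <<'E'
from h import *
p,d=snapshot("top");M=masks(p)
for n,ce in(("green",(.66,.17)),):
    P=near(cloud("top",d,M[n]),ce,.05);P=P[P[:,2]>.058]; print(cv2.minEnclosingCircle(P[:,:2].astype(np.float32)*1000),P.mean(0))
    print([(r["score"],world("top",r["uv"],z=.062)) for r in spot_point("top","reset_button_top")[:1]])
E
```

```text
{'time': np.float64(7.25), 'tool_pos': array([ 0.5019, -0.1423,  0.1801]), 'ee_rot': array([ 3.1307, -0.011 ,  0.4231]), 'wrist_force': array([ 0.6806, -0.1705,  0.4677]), 'width': np.float64(0.0009)}
red 3446 mean [ 0.5473 -0.1668  0.0752] rect [ 547.1 -168.9   96.3   60.2   88. ] z95 0.0782
ear axis deg 113.89183618450944
yellow 5113 mean [ 0.5426 -0.1622  0.0438] rect [ 546.  -168.6  116.3  116.2   24.9] z95 0.0448
green 0
blue 255 mean [0.4926 0.2288 0.0584] rect [492.8 229.1  28.   28.9  39. ] z95 0.0599
((660.0184326171875, 168.7459259033203), 15.450185775756836) [0.65969058 0.16863314 0.06118052]
[(0.62, array([0.66272261, 0.16680262, 0.062     ]))]
```

The button is out and back at rest. Next is the green button.

move_arm:
  steps: [0,0,0,0.158,0.311,0,0,0,0,0,0.158,0.311,0,0,0,0,0,0.158,0.311,0,0,0,0,0,0.158,0.311,0,0,0,0,0,0.158,0.311,0,0,0,0,0,0.158,0.311,0,0,0,0,0,0.158,0.311,0,0,0,0,0,0.158,0.311,0,0,0,0,0,0.158,0.311,-0.05,0,0,0,0,0.158,0.311,-0.1,0,0,0,0,0.158,0.311,-0.1,0,0,0,0,0.158,0.311,-0.1,0]

```text
time: 8.6
tool_pos: [0.6541, 0.1692, 0.0697]
ee_rot: [-3.14, 0.005, 0.421]
wrist_force: [0.8, 0.5, 0.4]
width: 0.0003
finger_force: 0.0
```

```bash
python3 w.py w8
```

```text
{'time': np.float64(8.6), 'tool_pos': array([0.6541, 0.1692, 0.0697]), 'ee_rot': array([-3.1404,  0.0054,  0.4206]), 'wrist_force': array([0.8247, 0.4671, 0.4175]), 'width': np.float64(0.0003)}
red 0
yellow 0
green 1186 mean [0.6647 0.1748 0.0651] rect [664.4 175.   24.6  29.6  29.4] z95 0.0661
blue 386 mean [0.5019 0.2314 0.0638] rect [501.7 232.4  18.8  29.3  26.6] z95 0.0649
```

View pics/w8.png

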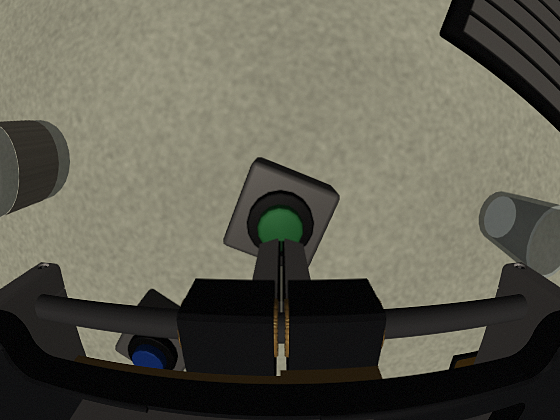

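The fingers are laterally in line with the green button (280,225). They need about 5 mm more forward, then down.

move_arm:
  steps: [0,0,0,0.005,0,0,0,0,0,0,0.005,0,-0.015,0,0,0,0,0.005,0,-0.028,0,0,0,0,0.005,0,-0.036,0,0,0,0,0.005,0,-0.038,0,0,0,0,0.005,0,-0.038,0]

```text
time: 9.25
tool_pos: [0.6611, 0.17, 0.0349]
ee_rot: [3.141, -0.001, 0.421]
wrist_force: [-0.8, -0.0, 5.0]
width: 0.0003
finger_force: 2.4
```

move_arm:
  steps: [0,0,0,0,0,-0.003,0,0,0,0,0,0,-0.005,0,0,0,0,0,0,-0.005,0]

```text
time: 9.55
tool_pos: [0.6613, 0.17, 0.0344]
ee_rot: [3.14, -0.003, 0.421]
wrist_force: [-8.5, -2.2, 18.1]
width: 0.0011
finger_force: 9.0
```

```bash
python3 w.py w9
```

```text
{'time': np.float64(9.55), 'tool_pos': array([0.6613, 0.17  , 0.0344]), 'ee_rot': array([ 3.1403e+00, -2.6000e-03,  4.2090e-01]), 'wrist_force': array([-8.4592, -2.1509, 18.0955]), 'width': np.float64(0.0011)}
red 0
yellow 0
green 350 mean [0.6651 0.1811 0.0547] rect [663.8 180.1  13.   29.6  57.2] z95 0.0559
blue 0
```

move_arm:
  steps: [0,0,0,0,0,0.01,0,0,0,0,0,0,0.05,0,0,0,0,0,0,0.1,0,0,0,0,0,0,0.14,0,0,0,0,-0.05,-0.03,0.14,0,0,0,0,-0.05,-0.03,0.14,0,0,0,0,-0.05,-0.03,0.14,0]

```text
time: 10.3
tool_pos: [0.6094, 0.1395, 0.168]
ee_rot: [-3.141, 0.002, 0.42]
wrist_force: [0.3, 0.6, 0.1]
width: 0.0
finger_force: 0.0
```

```bash
python3 w.py w10
python3 - <<'E'
from h import *
for c in("top","side"):
    p,d=snapshot(c);M=masks(p)
    for n,ce in(("red",(.548,-.17)),("green",(.66,.17)),("blue",(.495,.23))):
        P=near(cloud(c,d,M[n]),ce,.06)
        if len(P): print(c,n,len(P),np.percentile(P[:,2],95))
E
```

```text
{'time': np.float64(10.3), 'tool_pos': array([0.6094, 0.1395, 0.168 ]), 'ee_rot': array([-3.1411e+00,  1.7000e-03,  4.2000e-01]), 'wrist_force': array([0.3206, 0.6385, 0.0569]), 'width': np.float64(0.0)}
red 669 mean [ 0.5453 -0.1481  0.0784] rect [ 540.9 -145.6   57.2   51.4   21.4] z95 0.0816
ear axis deg 153.2397907933366
yellow 843 mean [ 0.5239 -0.1444  0.0471] rect [ 543.4 -154.5  119.3   86.4   22.6] z95 0.0482
green 781 mean [0.6605 0.1735 0.0613] rect [660.8 173.8  29.4  29.2  23.9] z95 0.0626
blue 499 mean [0.4967 0.2297 0.0612] rect [496.2 230.   29.6  29.1  77.1] z95 0.0624
top red 419 0.0835711978873466
side red 217 0.0840094465497672
side green 24 0.06462138758199407
side blue 121 0.06433843715650821
```

```bash
python3 -c "
from bench import *
print(close_job())"
```

```text
the job is handed in; nothing more can be done
None
```

I handed the job in at about 10.5 s; the hand-in returned no verdict. In the camera readings the red button latched, turned about 0.53 rad and sprang back out and to rest. The green button then went down about 6 mm and came up again. The highest force read was about 18 N, on the green button, and about 14 N on the stop station.

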